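# Close up the row of parts bins on the shelf

### The arm

A 6-joint arm with a two-finger parallel gripper is mounted at the origin on the work surface. World frame = base frame: x ahead of the robot, y to its left, z up, the work surface at z = 0. Lengths are in mm, angles in degrees, forces in N, time in s.
With the tool pointing down it reaches from about 350 to 850 mm from the base axis. Payload 8.1 kg.
Tool frame: the origin (TCP) lies where the fingers leave the gripper's body, on its centre line; the fingertips stand 73 mm ahead of it and the grasp point (between the pads) lies 54 mm ahead of it; z points along the fingers, y is the line along which they close (so a half turn about z gives the same grasp; the last joint's range is limited). The gripper opens to 85 mm and grips with 20 to 120 N. Pads are 22 mm wide; open, the fingers measure 114 mm over their backs; the gripper's body (76 mm by 85 mm) begins 54 mm behind the grasp point. The pads swing forward as they close: fully open they stand 13 mm farther back than shut.
Start: joints at [-67.976, 7.471, 85.268, -0, 87.261, -4.893], TCP at [271.645, -534.991, 303.892] pointing down, gripper open.
Joint ranges: [-169.43, 169.43], [-51.17, 129.36], [1.28, 143.12], [-76.62, 256.62], [0, 156.53], [-152.29, 152.29]. Speed limits (degrees/s): [136.94, 136.94, 159.86, 180, 180, 180].

### API

Orientations are given as [roll, pitch, yaw] about the fixed x, y, z axes, in that order (R = Rz(yaw) Ry(pitch) Rx(roll)).
In Python, from bench import sense, optics, r gives the robot as it stands.
- The arm moves only by the tool servo_tool, never from a script. Its argument "plan" is a list that holds one entry, the list of rows, each a list of 5 numbers: the shift along the world's x, y, z in m, then the turn about the world's z in degrees, then the finger opening in m, from 0 to 0.0854. A call has 1 to 10 rows; each row shifts and turns the commanded pose from where the row before left it; what a row does not reach is not made up. A row lasts 1/10 s, in which the tool goes at most 50 mm and 8.59 degrees, less where a joint would pass 70% of its speed; a pose out of reach is approached as far as the arm can. A call is refused whole if a number of a shift passes 0.05 or a number of a turn 8.59, either way. A call with a gripper value outside its range is refused whole. The fingers move at their own pace and stop on an object; "force" is the grip in N (left out, the last holds). Time passes only in rows, so rows that do not move let the fingers close. It gives the time, the measured TCP pose, the force, the opening and the grip force at its end, in the units of the state.
- sense(): the state, without advancing time (a new reading comes with each control period).
- optics.snapshot(name): name is "side" or "top" or "wrist"; returns a dict with "frame" (400x640x3 uint8, blue, green, red), "fx", "fy", "cx", "cy" (pixels), "dist_coeffs" ([k1, k2, p1, p2, k3] as OpenCV has them; the pictures are not rectified), "cam_to_world" (4x4, takes a point from camera to world coordinates). Camera axes: x right, y down, z forward; pixel columns grow to the right and rows downward; lengths in mm; the calibration is good to about 2 mm. A picture is of the moment at which its call begins. There is no depth.
- r.hand_in(): hands the job in; it is judged then, once.
The state is a dict: "time": time; "joint_pos": joint angles; "qd": joint speeds; "joint_efforts": joint torques, N m; "tool_pos": TCP position; "tcp_rot": TCP orientation; "ft_force": force on the tool from outside, world axes, zero at the start; "wrist_torque": the same for the moment, N m; "finger_gap": finger opening in mm; "grip_force": force on a finger pad.
Only numpy, scipy, OpenCV 4.12 (cv2) and the standard library are available. Lean on these libraries where they do the work, as an engineer would, in place of code of your own. Each camera call takes 0.05 s, during which the arm holds its last target. There are 200 camera calls.

### The job

Two of the green parts bins stand together at the closed end of the low steel shelf. Straighten the third bin on the shelf and butt it flush against them, and set the bin from the counter on the shelf and butt it flush against that one: a row of four without gaps, all standing square with their low fronts in line and facing the same way. Keep the bins upright, do not drop them, leave the two end bins where they stand and do not disturb the other things on the counter.

Things in the scene. Friction and masses are not known exactly. Their poses are not given: they have to be found in the camera images.
- shelf: Low grey steel shelf fixed on the counter, 150 deep (own x), 360 long (own y), top of the board 40 above the counter. Origin: centre of underside. Rear lip 25 high above the board (inner face x = +71), end cheek 60 high (inner face y = +174); front (-x) and -y end open. The row runs along y from the cheek, bin origins at x = +8 (backs 3 off the lip).
- bin_end: Open green parts bin with fittings in it, 120 long (own x), 60 wide (own y), 75 high, walls 4, front only 45 high with blank white label at own -x; sides full height from x = -25 to the rear. Origin: centre of underside. About 0.5 kg. It stands on the shelf at the cheek, the first of the row.
- bin_next: Open green parts bin with fittings in it, 120 long (own x), 60 wide (own y), 75 high, walls 4, front only 45 high with blank white label at own -x; sides full height from x = -25 to the rear. Origin: centre of underside. About 0.5 kg. It stands on the shelf beside bin_end, on its -y side; its free side faces own -y. Its axes are those of the shelf.
- bin_stray: Open green parts bin with fittings in it, 120 long (own x), 60 wide (own y), 75 high, walls 4, front only 45 high with blank white label at own -x; sides full height from x = -25 to the rear. Origin: centre of underside. About 0.5 kg. The third bin on the shelf, a little askew and pulled forward, with a gap of 40 to 80 between it and bin_next, on the own -y side of bin_next.
- bin_counter: Open green parts bin with fittings in it, 120 long (own x), 60 wide (own y), 75 high, walls 4, front only 45 high with blank white label at own -x; sides full height from x = -25 to the rear. Origin: centre of underside. About 0.5 kg. It stands by itself on the counter to the robot's right, at one of two spots (the coupling is at the other).
- bin_stray_front (a point): Middle of the front face of bin_stray: 60 in front of its origin (own -x), 26 above its underside.
- bin_counter_front (a point): Middle of the front face of bin_counter: 60 in front of its origin (own -x), 26 above its underside.
- coupling: Bystander: black plastic pipe coupling, a tube 72 across and 65 high standing on the counter. Origin: centre of its underside.
- tee: Bystander: black plastic pipe tee lying on the counter, 114 long (own y), branch 57 long towards own +x, 44 high. Origin: under the crossing, on the counter.
- can: Bystander: can 66 across and 90 high standing on the counter. Origin: centre of its underside.
Mind the look-alikes: they are no part of the job. What is shaped like the bin_stray but orange or pink is not meant.

How it is judged:
By the outcome, as a careful person would: the job done as asked, in the order asked, and still so for the second after the job is handed in, with the robot touching nothing.
It also fails if it takes over 72 s, if anything falls off the work surface, if the arm or the gripper's body presses on something with over 40 N, if the wrist force passes 120 N, or if a joint passes its speed limit or range.

## Working session

There is one attempt and no reset: what is moved stays moved. The work goes in short steps, Python scripts to look and compute and a tool call to move; the robot and the scene stay as the last step left them, time stands still between calls to the robot, and variables do not carry over. Pictures are saved under pics/ and viewed, at most 10 in all, crops included, and the job is handed in when it is done.

Besides the shell and the picture viewer there is one more tool, called after "Call:" by a JSON object that holds its "method" and its "body", one argument or row to a line. servo_tool: Moves the arm, as the interface text tells. Its arguments: {"type":"object","properties":{"plan":{"type":"array"},"force":{"type":"number"}},"required":["plan"]}

```bash
mkdir -p pics; ls
python3 - <<'E'
from bench import sense, optics, r
import cv2,numpy as np
for n in("top","side"):
    s=optics.snapshot(n); cv2.imwrite(f"pics/{n}0.png",s["frame"])
    print(n,s["fx"],s["fy"],s["cx"],s["cy"],s["dist_coeffs"]);print(np.round(s["cam_to_world"],3))
print(sense())
E
```

```text
pics
top 494.18786090046274 494.18786090046274 316.1865171717301 199.26513078967176 [-0.14769132  0.          0.          0.          0.        ]
[[ 2.500000e-02 -9.850000e-01  1.730000e-01  3.706740e+02]
 [-1.000000e+00 -2.600000e-02 -0.000000e+00 -4.910000e-01]
 [ 5.000000e-03 -1.730000e-01 -9.850000e-01  1.402504e+03]
 [ 0.000000e+00  0.000000e+00  0.000000e+00  1.000000e+00]]
side 432.8122206088064 432.8122206088064 324.15441193554335 198.04871579811984 [-0.03385688  0.          0.          0.          0.        ]
[[-9.92000e-01 -5.40000e-02  1.16000e-01  5.00296e+02]
 [-1.26000e-01  5.81000e-01 -8.04000e-01  8.54515e+02]
 [-2.40000e-02 -8.12000e-01 -5.83000e-01  7.17128e+02]
 [ 0.00000e+00  0.00000e+00  0.00000e+00  1.00000e+00]]
{'time': 0.1, 'joint_pos': array([-6.79745242e+01,  7.51264361e+00,  8.53234053e+01,  7.92761533e-04,
        8.72619787e+01, -4.89281826e+00]), 'qd': array([ 0.03923819, -0.07795717, -0.14814298,  0.06833592,  0.13603261,
       -0.07130818]), 'joint_efforts': array([ 1.65659552e-03, -5.70953286e+01, -5.01938903e+01, -2.22805870e-04,
        8.19070061e-03,  2.23629200e-05]), 'tool_pos': array([ 271.51541063, -534.62761938,  302.92630779]), 'tcp_rot': array([-1.79902397e+02, -9.14987435e-03,  2.69182477e+01]), 'ft_force': array([ 0.2163137 ,  0.42617324, -0.49701926]), 'wrist_torque': array([-0.03355254, -0.00024577,  0.02508178]), 'grip_force': 0.0, 'finger_gap': 85.32965638800462}
```

View pics/top0.png

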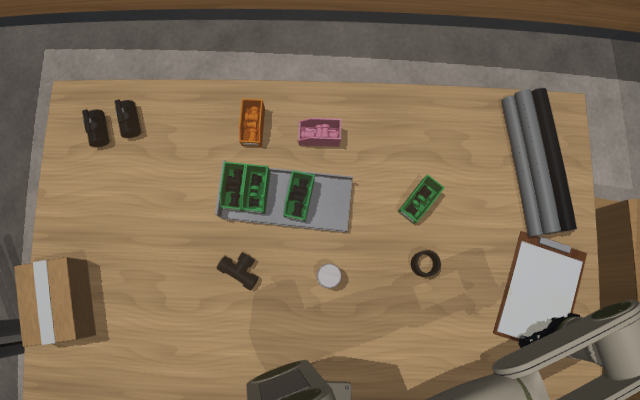

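View pics/side0.png

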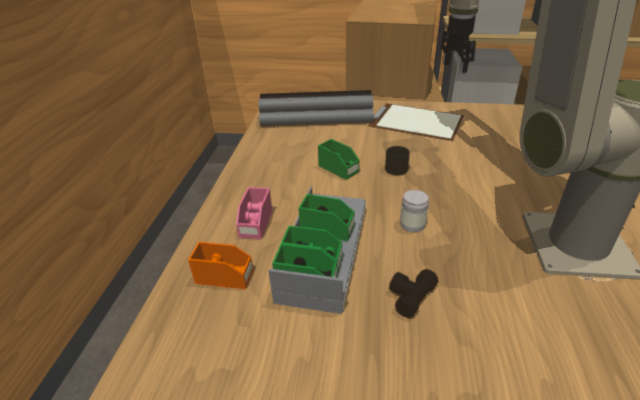

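Candidates in the top picture:
- **Green:** bin_end (233,186), bin_next (256,188), stray (299,196) and counter bin (421,199).
- **Look-alikes, not meant:** orange (252,122) and pink (320,132).

The coupling is at (426,263). I'll check close crops of both targets.

Run:
```python
import cv2
f=cv2.imread("pics/top0.png")
cv2.imwrite("pics/c1.png",cv2.resize(f[155:237,213:358],None,fx=5.5,fy=5.5,interpolation=cv2.INTER_CUBIC))
cv2.imwrite("pics/c2.png",cv2.resize(f[170:228,392:450],None,fx=10,fy=10,interpolation=cv2.INTER_CUBIC))
```

```text
(no output)
```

View pics/c1.png

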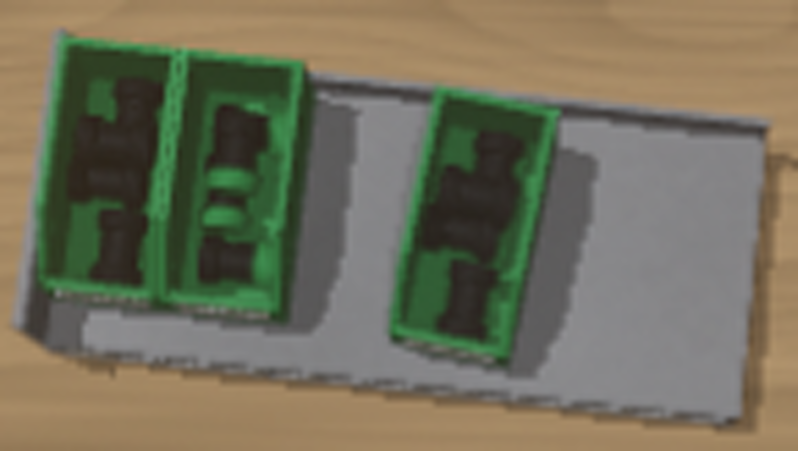

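View pics/c2.png

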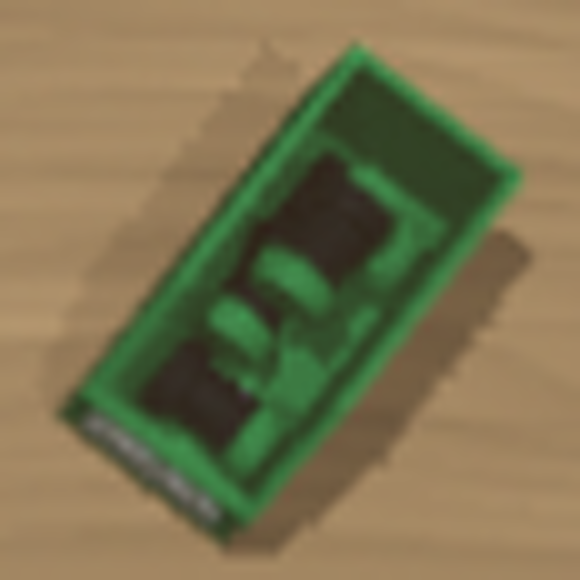

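c1: green next rear-right corner at (305,63), stray rear corners at (437,88)/(560,110) and fronts with labels at the bottom edge. c2: green counter bin, label at lower left, rear corners (358,45)/(522,178), front corners (80,398)/(248,520). Both targets are confirmed green.

```bash
cat > h.py <<'E'
import numpy as np,cv2
from scipy.optimize import least_squares
from bench import sense,optics,r
def proj(s,P):
    T=np.linalg.inv(s["cam_to_world"]); P=np.asarray(P,float)
    K=np.array([[s["fx"],0,s["cx"]],[0,s["fy"],s["cy"]],[0,0,1]])
    return cv2.projectPoints(P,cv2.Rodrigues(T[:3,:3])[0],T[:3,3],K,np.array(s["dist_coeffs"]))[0][:,0]
def world(L,p,z0):
    x,y,a=p; L=np.asarray(L,float); c,n=np.cos(np.radians(a)),np.sin(np.radians(a))
    return np.c_[x+c*L[:,0]-n*L[:,1],y+n*L[:,0]+c*L[:,1],z0+L[:,2]]
def fit(s,L,px,z0,p0):
    f=lambda p:(proj(s,world(L,p,z0))-px).ravel()
    o=least_squares(f,p0); return o.x,np.abs(o.fun).max()
BIN=[[60,30,75],[60,-30,75],[-60,30,45],[-60,-30,45]]
E
python3 - <<'E'
from h import *
s=optics.snapshot("top")
c1=lambda a:np.array(a)/5.5+[213-.4,155-.4]
c2=lambda a:np.array(a)/10+[392-.45,170-.45]
print("stray",fit(s,BIN,c1([[437,88],[560,110],[392,333],[508,360]]),40,[500,50,0]))
print("counter",fit(s,BIN,c2([[358,45],[522,178],[80,398],[248,520]]),0,[500,-200,-40]))
# end+next as one block, origin next
print("next",fit(s,[[60,90,75],[60,30,75],[60,-30,75],[-60,90,45],[-60,-30,45]],c1([[62,38],[180,50],[305,63],[40,285],[283,312]]),40,[500,150,0]))
print("shelf",fit(s,[[75,-180,65],[-75,-180,40],[-75,180,40]],c1([[768,121],[743,425],[62,352]]),0,[500,50,0]))
E
```

```text
stray (array([608.93946522,  46.10966571, -10.09510063]), np.float64(0.3954717881672991))
counter (array([ 616.9106245 , -294.13469147,  -37.32131484]), np.float64(0.6673653703340392))
next (array([626.79080152, 165.41722581,  -4.36671812]), np.float64(0.49217221789697874))
shelf (array([609.08674483,  80.24368659,  -3.94664543]), np.float64(3.360687035287498))
```

Call:
{"method": "servo_tool", "body": {
  "plan": [
    [[0.022, 0.0415, 0.004, -2.5, 0.0854], [0.022, 0.0415, 0.004, -2.5, 0.0854], [0.022, 0.0415, 0.004, -2.5, 0.0854], [0.022, 0.0415, 0.004, -2.5, 0.0854], [0.022, 0.0415, 0.004, -2.5, 0.0854], [0.022, 0.0415, 0, -2.5, 0.0854], [0.022, 0.0415, 0, -2.5, 0.0854], [0.022, 0.0415, 0, -2.5, 0.0854], [0.022, 0.0415, 0, -2.5, 0.0854], [0.022, 0.0415, 0, -2.5, 0.0854]]
  ]
}}

```text
time: 1.15
tool_pos: [492.1, -118.1, 323.8]
tcp_rot: [180.0, -0.0, 1.8]
ft_force: [0.1, -0.6, 0.9]
finger_gap: 85.5
grip_force: 0.0
```

Call:
{"method": "servo_tool", "body": {
  "plan": [
    [[0.022, 0.0415, 0, -2.5, 0.0854], [0.022, 0.0415, 0, -2.5, 0.0854], [0.022, 0.0415, 0, -2.5, 0.0854], [0.022, 0.0415, 0, -2.5, 0.0854], [0.022, 0.0415, 0, -2.5, 0.0854], [0, 0, 0, 0, 0.0854], [0, 0, 0, 0, 0.0854]]
  ]
}}

```text
time: 1.85
tool_pos: [601.6, 88.6, 322.9]
tcp_rot: [180.0, 0.1, -10.4]
ft_force: [0.1, -0.3, 0.5]
finger_gap: 85.2
grip_force: 0.0
```

Run:
```python
from h import *
s=optics.snapshot("wrist");f=s["frame"];cv2.imwrite("pics/w1.png",f)
cv2.imwrite("pics/w1b.png",cv2.resize(f,(800,500),interpolation=cv2.INTER_CUBIC))
print(np.round(s["cam_to_world"],3),s["fx"],s["dist_coeffs"]);q=sense();print(q["tool_pos"],q["tcp_rot"],q["time"])
import pickle;pickle.dump(s,open("w1.pkl","wb"))
```

```text
[[-1.81000e-01 -9.31000e-01 -3.18000e-01  6.82536e+02]
 [-9.83000e-01  1.72000e-01  5.80000e-02  7.47060e+01]
 [ 1.00000e-03  3.23000e-01 -9.46000e-01  3.93918e+02]
 [ 0.00000e+00  0.00000e+00  0.00000e+00  1.00000e+00]] 278.7123409151807 [-0.00050843  0.          0.          0.          0.        ]
[601.41321134  87.53744754 323.25339078] [ 1.79957507e+02  6.32553005e-02 -1.05171697e+01] 1.9
```

View pics/w1b.png

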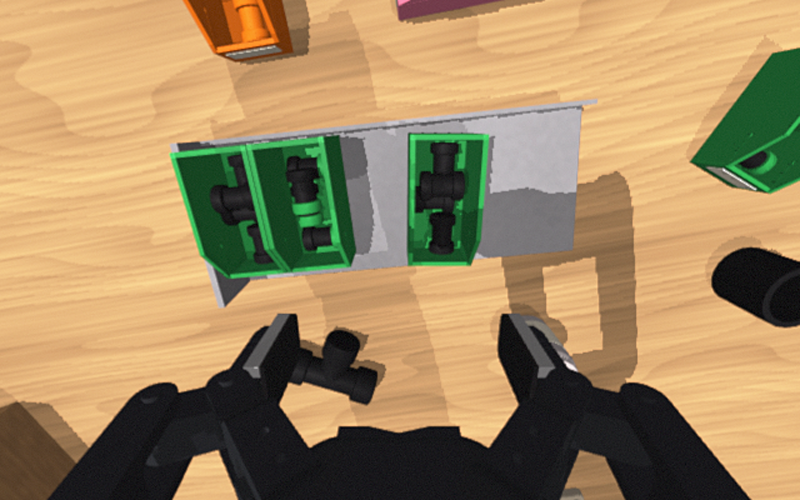

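The wrist view shows stray rear corners near (408,134)/(488,135) and next's rear-right corner at (336,137). I'll enlarge the row for corner readings.

Run:
```python
import cv2
f=cv2.imread("pics/w1.png")
cv2.imwrite("pics/w1c.png",cv2.resize(f[95:225,130:410],None,fx=2.85,fy=2.85*1.6,interpolation=cv2.INTER_CUBIC))
```

```text
(no output)
```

View pics/w1c.png

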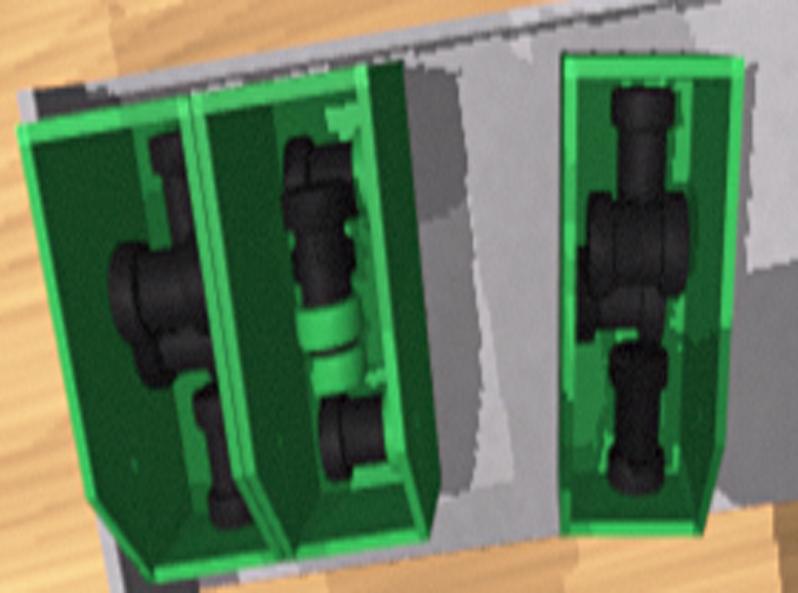

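Run:
```python
from h import *
import pickle;s=pickle.load(open("w1.pkl","rb"))
c=lambda a:(np.array(a)+.5)/[2.85,4.56]+[129.5,94.5]
S=fit(s,BIN,c([[564,54],[743,56],[560,534],[706,536]]),40,[609,46,-10])
N=fit(s,[[60,90,75],[60,30,75],[60,-30,75],[-60,90,45],[-60,30,45],[-60,-30,45],[-25,90,75]],c([[18,128],[190,98],[366,66],[155,582],[285,558],[428,540],[92,497]]),40,[626,165,-4])
print(S,N)
a=np.radians(N[0][2]);R=np.array([[np.cos(a),-np.sin(a)],[np.sin(a),np.cos(a)]])
print("stray in next frame",R.T@(S[0][:2]-N[0][:2]))
```

```text
(array([611.41756924,  48.1279452 , -10.11408672]), np.float64(0.7030046898859155)) (array([628.55218758, 167.38848381,  -4.48003632]), np.float64(1.6291301783701897))
stray in next frame [  -7.76661805 -120.234566  ]
```

Call:
{"method": "servo_tool", "body": {
  "plan": [
    [[0.009, -0.04, 0, 0.4, 0.0854], [0, 0, -0.04, 0, 0.0854], [0, 0, -0.04, 0, 0.0854], [0, 0, -0.04, 0, 0.0854], [0, 0, -0.035, 0, 0.0854], [0, 0, -0.02, 0, 0.0854], [0, 0, -0.009, 0, 0.0854], [0, 0, 0, 0, 0.0854]]
  ]
}}

```text
time: 2.7
tool_pos: [609.6, 46.4, 138.9]
tcp_rot: [180.0, 0.1, -10.3]
ft_force: [0.8, 0.3, 0.9]
finger_gap: 85.3
grip_force: 0.0
```

Call:
{"method": "servo_tool", "body": {
  "plan": [
    [[0, 0, 0, 0, 0.05], [0, 0, 0, 0, 0.05], [0, 0, 0, 0, 0.05], [0, 0, 0, 0, 0.05], [0, 0, 0, 0, 0.05], [0, 0, 0, 0, 0.05]]
  ],
  "force": 40
}}

```text
time: 3.3
tool_pos: [612.0, 47.4, 142.2]
tcp_rot: [-180.0, -0.2, -10.2]
ft_force: [-0.3, 0.2, 6.5]
finger_gap: 59.4
grip_force: 45.3
```

Call:
{"method": "servo_tool", "body": {
  "plan": [
    [[0, 0, 0.004, 0, 0.05], [0, 0, 0.004, 0, 0.05], [0, 0.013, 0, 2.7, 0.05], [0.003, 0.013, 0, 3, 0.05], [0.004, 0.0116, 0, 0, 0.05], [0.004, 0, 0, 0, 0.05], [0, 0, 0, 0, 0.05], [0, 0, 0, 0, 0.05]]
  ]
}}

```text
time: 4.1
tool_pos: [621.6, 84.9, 147.6]
tcp_rot: [180.0, 0.0, -4.5]
ft_force: [-0.6, -0.3, -5.6]
finger_gap: 59.9
grip_force: 44.7
```

Run:
```python
from h import *
s=optics.snapshot("wrist");f=s["frame"];cv2.imwrite("pics/w2.png",f)
cv2.imwrite("pics/w2b.png",cv2.resize(f[:, 100:500],None,fx=2,fy=1.5,interpolation=cv2.INTER_CUBIC))
q=sense();print(q["tool_pos"],q["tcp_rot"],q["ft_force"],q["time"])
import pickle;pickle.dump(s,open("w2.pkl","wb"))
```

```text
[621.54974312  84.75428109 147.64943636] [ 1.79984193e+02  2.67129678e-02 -4.51263959e+00] [ 0.38097148  0.47432656 -4.68697098] 4.15
```

View pics/w2b.png

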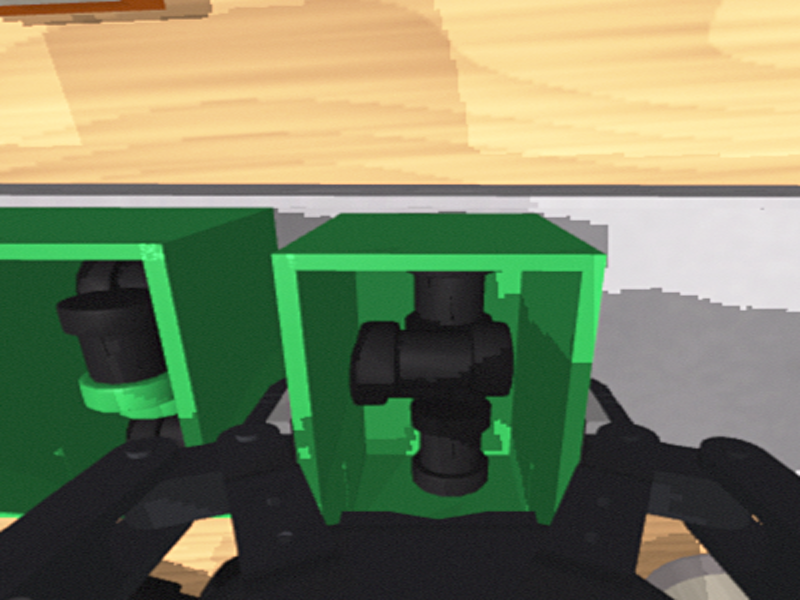

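Stray is held upright over the shelf, with rear top corners at (273,254)/(605,253). Next's rear-right corner is at (163,244).

Run:
```python
from h import *
import pickle;s=pickle.load(open("w2.pkl","rb"))
def back(a,z):
    u=np.array(a)/[2,1.5]+[100-.25,-.2]
    K=np.array([[s["fx"],0,s["cx"]],[0,s["fy"],s["cy"]],[0,0,1]])
    n=cv2.undistortPoints(np.array([[u]],float),K,np.array(s["dist_coeffs"]))[0,0]
    T=s["cam_to_world"];d=T[:3,:3]@[n[0],n[1],1];t=(z-T[2,3])/d[2];return (T[:3,3]+t*d)[:2]
a=np.radians(-4.4);R=np.array([[np.cos(a),-np.sin(a)],[np.sin(a),np.cos(a)]])
n=back([163,244],115); nl=back([0,243.5],115)
for lift in(5,8):
  L,Rr=back([273,254],115+lift),back([605,253],115+lift)
  print(lift,R.T@(L-n),R.T@(Rr-n),np.linalg.norm(L-Rr),np.degrees(np.arctan2(*(L-Rr)[::1])), np.degrees(np.arctan2(*(nl-n))))
print(s["cam_to_world"][:3,3])
```

```text
5 [ -1.44430227 -22.03985385] [ -1.31801694 -82.16387076] 60.124149531255014 4.279655322682935 4.757077261262948
8 [ -0.74090975 -22.94850684] [ -0.61846041 -81.24622559] 58.297847345979676 4.279655322682935 4.757077261262948
[703.6111394   79.46033664 218.76374789]
```

Call:
{"method": "servo_tool", "body": {
  "plan": [
    [[0.0013, 0, -0.003, 0, 0.05], [0, 0, -0.003, 0, 0.05], [0, 0, 0, 0, 0.05], [0, 0, 0, 0, 0.066], [0, 0, 0, 0, 0.067], [0, 0, 0, 0, 0.067], [0, 0, 0, 0, 0.067]]
  ]
}}

```text
time: 4.85
tool_pos: [623.1, 85.1, 142.1]
tcp_rot: [-180.0, -0.0, -4.5]
ft_force: [-0.1, -0.0, -0.2]
finger_gap: 66.9
grip_force: 0.0
```

Call:
{"method": "servo_tool", "body": {
  "plan": [
    [[0, 0, 0.03, 0, 0.067], [0, 0, 0.045, 0, 0.067], [0, 0, 0.025, 0, 0.067], [0, -0.013, 0, 8.57, 0.0854], [-0.004, -0.013, 0, 8.57, 0.0854], [-0.004, -0.013, 0, 8.57, 0.0854], [-0.004, -0.013, 0, 8.57, 0.0854], [0, 0, 0, 8.57, 0.0854], [0, 0, 0, 8.57, 0.0854], [0, 0, 0, 8.57, 0.0854]]
  ]
}}

```text
time: 5.85
tool_pos: [611.0, 32.9, 242.0]
tcp_rot: [180.0, -0.0, 55.8]
ft_force: [-0.7, -0.4, 0.1]
finger_gap: 85.6
grip_force: 0.0
```

Call:
{"method": "servo_tool", "body": {
  "plan": [
    [[0, 0, 0, 8.57, 0.0854], [0, 0, 0, 8.57, 0.0854], [0, 0, 0, 8.57, 0.0854], [0, 0, 0, 4.3, 0.0854], [0, 0, 0, 0, 0.0854], [0, 0, 0, 0, 0.0854]]
  ]
}}

```text
time: 6.45
tool_pos: [611.0, 33.1, 241.9]
tcp_rot: [180.0, -0.0, 85.4]
ft_force: [0.9, 0.2, -0.5]
finger_gap: 85.2
grip_force: 0.0
```

Run:
```python
from h import *
s=optics.snapshot("top");f=s["frame"];q=sense();print(q["tool_pos"],q["tcp_rot"],q["time"])
w=optics.snapshot("wrist")["frame"]
a=cv2.resize(f[155:237,213:358],(530,300),interpolation=cv2.INTER_CUBIC);b=cv2.resize(w,(480,300))
cv2.imwrite("pics/t3.png",np.vstack([cv2.copyMakeBorder(a,0,0,0,0,0),np.hstack([b,np.zeros((300,50,3),np.uint8)])]))
```

```text
[610.96783484  33.12497286 241.94598572] [ 1.79995069e+02 -1.56297622e-03  8.53824648e+01] 6.5
```

View pics/t3.png

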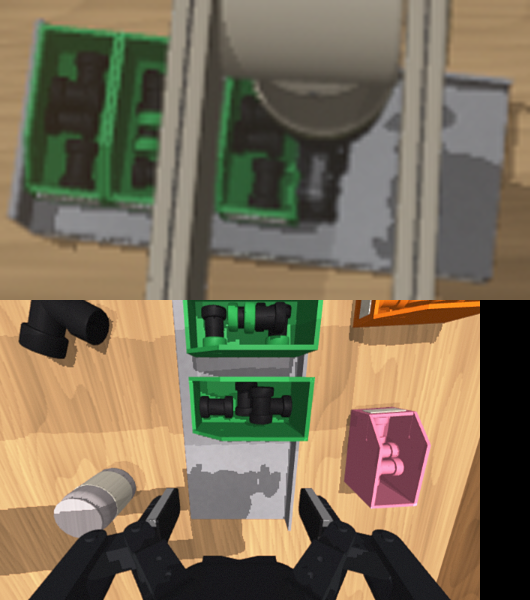

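The stray bin stands straight with a gap of about 22 to next, and the fingers are on its free side. Now I go down and push.

Call:
{"method": "servo_tool", "body": {
  "plan": [
    [[0, 0, -0.04, 0.2, 0.0854], [0, 0, -0.04, 0, 0.0854], [0, 0, -0.02, 0, 0.0854], [0, 0, -0.01, 0, 0.0854], [0, 0, 0, 0, 0.0854]]
  ]
}}

```text
time: 7.05
tool_pos: [610.1, 33.1, 130.4]
tcp_rot: [-179.8, 0.0, 85.7]
ft_force: [-0.0, 0.1, 0.3]
finger_gap: 85.6
grip_force: 0.0
```

Call:
{"method": "servo_tool", "body": {
  "plan": [
    [[0.0004, 0.005, 0, 0, 0.0854], [0.0004, 0.005, 0, 0, 0.0854], [0.0004, 0.005, 0, 0, 0.0854], [0.0004, 0.005, 0, 0, 0.0854], [0.0004, 0.005, 0, 0, 0.0854], [0, 0, 0, 0, 0.0854]]
  ]
}}

```text
time: 7.65
tool_pos: [613.2, 59.0, 132.3]
tcp_rot: [180.0, -0.0, 85.8]
ft_force: [-0.6, 0.1, -0.8]
finger_gap: 85.5
grip_force: 0.0
```

Call:
{"method": "servo_tool", "body": {
  "plan": [
    [[0.0002, 0.002, 0, 0, 0.0854], [0.0002, 0.002, 0, 0, 0.0854], [0.0001, 0.001, 0, 0, 0.0854], [0.0001, 0.001, 0, 0, 0.0854]]
  ]
}}

```text
time: 8.05
tool_pos: [613.6, 63.9, 131.9]
tcp_rot: [-180.0, 0.0, 85.7]
ft_force: [-0.3, -5.1, 2.4]
finger_gap: 85.6
grip_force: 1.0
```

Call:
{"method": "servo_tool", "body": {
  "plan": [
    [[0.0001, 0.001, 0, 0, 0.0854], [0.0001, 0.001, 0, 0, 0.0854]]
  ]
}}

```text
time: 8.25
tool_pos: [613.8, 65.6, 132.0]
tcp_rot: [180.0, 0.0, 85.7]
ft_force: [-0.7, -9.6, 2.4]
finger_gap: 85.3
grip_force: 0.1
```

Call:
{"method": "servo_tool", "body": {
  "plan": [
    [[0.0001, 0.001, 0, 0, 0.0854], [0.0001, 0.001, 0, 0, 0.0854]]
  ]
}}

```text
time: 8.45
tool_pos: [614.1, 66.6, 131.9]
tcp_rot: [180.0, 0.1, 85.6]
ft_force: [-1.8, -15.1, 3.3]
finger_gap: 85.4
grip_force: 0.0
```

Call:
{"method": "servo_tool", "body": {
  "plan": [
    [[-0.001, -0.013, 0, 0, 0.0854], [0, 0, 0.045, 0, 0.0854], [0, 0, 0.045, 0, 0.0854], [0.001, -0.046, 0.02, 8.15, 0.0854], [0.001, -0.046, 0, 8.15, 0.0854], [0.001, -0.046, 0, 8.15, 0.0854], [0.001, -0.046, 0, 8.15, 0.0854], [0, -0.046, 0, 8.15, 0.0854], [0, -0.046, 0, 8.15, 0.0854], [0, -0.046, 0, 8.15, 0.0854]]
  ]
}}

```text
time: 9.45
tool_pos: [616.5, -268.3, 241.4]
tcp_rot: [179.9, -0.0, 143.1]
ft_force: [1.6, 0.3, 0.9]
finger_gap: 85.3
grip_force: 0.0
```

Call:
{"method": "servo_tool", "body": {
  "plan": [
    [[0, 0, 0, 0, 0.0854], [0, 0, 0, 0, 0.0854]]
  ]
}}

```text
time: 9.65
tool_pos: [616.4, -267.8, 241.0]
tcp_rot: [179.9, -0.1, 142.6]
ft_force: [-0.4, 1.1, -0.2]
finger_gap: 85.4
grip_force: 0.0
```

Call:
{"method": "servo_tool", "body": {
  "plan": [
    [[0.001, -0.0257, 0, 0, 0.0854], [0, 0, -0.045, 0, 0.0854], [0, 0, -0.045, 0, 0.0854], [0, 0, -0.03, 0, 0.0854], [0, 0, -0.015, 0, 0.0854], [0, 0, -0.007, 0, 0.0854], [0, 0, 0, 0, 0.0854]]
  ]
}}

```text
time: 10.35
tool_pos: [618.3, -291.7, 100.0]
tcp_rot: [180.0, -0.0, 142.8]
ft_force: [0.2, -0.5, 0.2]
finger_gap: 85.2
grip_force: 0.0
```

Call:
{"method": "servo_tool", "body": {
  "plan": [
    [[0, 0, 0, 0, 0.05], [0, 0, 0, 0, 0.05], [0, 0, 0, 0, 0.05], [0, 0, 0, 0, 0.05], [0, 0, 0, 0, 0.05], [0, 0, 0, 0, 0.05]]
  ],
  "force": 40
}}

```text
time: 10.95
tool_pos: [619.3, -293.3, 102.7]
tcp_rot: [180.0, 0.2, 142.8]
ft_force: [-0.7, -0.0, 6.7]
finger_gap: 59.7
grip_force: 45.7
```

Call:
{"method": "servo_tool", "body": {
  "plan": [
    [[0, 0, 0.015, 0, 0.05], [0, 0, 0.045, 0, 0.05], [0, 0.02, 0.045, 2, 0.05], [0, 0.045, 0, 7.7, 0.05], [0, 0.045, 0, 7.7, 0.05], [0, 0.045, 0, 7.7, 0.05], [0, 0.045, 0, 7.7, 0.05], [0, 0.045, 0, 0, 0.05], [0, 0.04, 0, 0, 0.05], [0, 0.025, 0, 0, 0.05]]
  ]
}}

```text
time: 11.95
tool_pos: [617.3, 20.8, 205.6]
tcp_rot: [179.9, -0.0, 175.7]
ft_force: [0.5, -0.4, -4.2]
finger_gap: 59.4
grip_force: 45.4
```

Call:
{"method": "servo_tool", "body": {
  "plan": [
    [[0, 0, 0, 0, 0.05], [0, 0, -0.02, 0, 0.05], [0, 0, -0.02, 0, 0.05], [0, 0, -0.01, 0, 0.05], [0, 0, 0, 0, 0.05], [0, 0, 0, 0, 0.05]]
  ]
}}

```text
time: 12.55
tool_pos: [618.1, 17.1, 155.5]
tcp_rot: [-180.0, 0.0, 175.5]
ft_force: [-0.1, -0.5, -3.3]
finger_gap: 59.7
grip_force: 45.5
```

Run:
```python
from h import *
import pickle
s=optics.snapshot("wrist");f=s["frame"];cv2.imwrite("pics/w4.png",f)
cv2.imwrite("pics/w4b.png",cv2.resize(f[:400,120:520],None,fx=2,fy=1.5,interpolation=cv2.INTER_CUBIC))
q=sense();print(q["tool_pos"],q["tcp_rot"],q["time"])
pickle.dump(s,open("w4.pkl","wb"));print(s["cam_to_world"].round(2))
```

```text
[618.57419231  17.14108248 156.11797128] [-1.79998851e+02  8.68243481e-02  1.75538837e+02] 12.6
[[ 8.0000e-02  9.4000e-01  3.2000e-01  5.3543e+02]
 [ 1.0000e+00 -7.0000e-02 -2.0000e-02  2.4540e+01]
 [ 0.0000e+00  3.2000e-01 -9.5000e-01  2.2664e+02]
 [ 0.0000e+00  0.0000e+00  0.0000e+00  1.0000e+00]]
```

View pics/w4b.png

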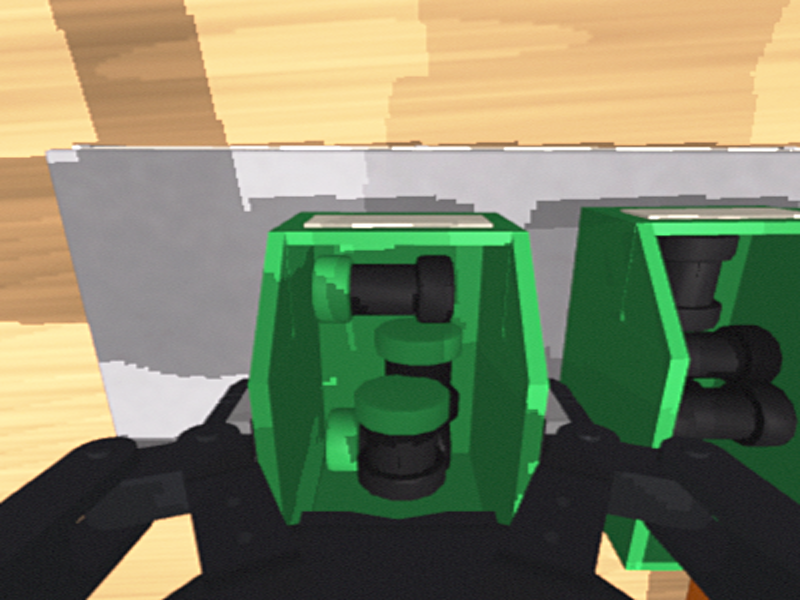

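The wrist view from the front shows the held bin's front top corners at (270,233)/(528,232) and stray's front-left corner at (640,223).

Run:
```python
from h import *
import pickle;s=pickle.load(open("w4.pkl","rb"))
def back(a,z):
    u=np.array(a)/[2,1.5]+[120-.25,-.2]
    K=np.array([[s["fx"],0,s["cx"]],[0,s["fy"],s["cy"]],[0,0,1]])
    n=cv2.undistortPoints(np.array([[u]],float),K,np.array(s["dist_coeffs"]))[0,0]
    T=s["cam_to_world"];d=T[:3,:3]@[n[0],n[1],1];t=(z-T[2,3])/d[2];return (T[:3,3]+t*d)[:2]
a=np.radians(-4.4);R=np.array([[np.cos(a),-np.sin(a)],[np.sin(a),np.cos(a)]])
n=back([640,223],85); n2=back([800,223],85)
print("row dir",np.degrees(np.arctan2(*(n2-n))), "stray corner world",n,"next-frame",R.T@(n-[627.7,166.4]))
for l in(8,11,13,15):
  A,B=back([270,233],85+l),back([528,232],85+l)
  print(l,R.T@(A-n),R.T@(B-n),np.linalg.norm(A-B),np.degrees(np.arctan2(*(B-A))))
```

```text
row dir 4.473590616141954 stray corner world [562.50274436  84.00974773] next-frame [-58.68420309 -87.14929787]
8 [  1.81955936 -92.23247635] [  1.5828649 -30.0564878] 62.17643907060023 4.181884799674747
11 [  1.27529192 -91.53977703] [  1.04391084 -30.75953187] 60.780685571275704 4.181884799674784
13 [  0.91244697 -91.07797749] [  0.68460814 -31.22822792] 59.85018323839269 4.181884799674809
15 [  0.54960201 -90.61617794] [  0.32530544 -31.69692397] 58.91968090550965 4.181884799674726
```

Call:
{"method": "servo_tool", "body": {
  "plan": [
    [[-0.0002, 0.007, 0, 0.1, 0.05], [0, 0, -0.005, 0, 0.05], [0, 0, -0.004, 0, 0.05], [0, 0, -0.003, 0, 0.05], [0, 0, -0.0015, 0, 0.05], [0, 0, 0, 0, 0.05]]
  ]
}}

```text
time: 13.2
tool_pos: [617.8, 24.7, 142.6]
tcp_rot: [180.0, 0.0, 175.7]
ft_force: [-7.1, 0.9, 6.8]
finger_gap: 59.6
grip_force: 46.8
```

Call:
{"method": "servo_tool", "body": {
  "plan": [
    [[0, 0, 0, 0, 0.066], [0, 0, 0, 0, 0.067], [0, 0, 0, 0, 0.067], [0, 0, 0, 0, 0.067]]
  ]
}}

```text
time: 13.6
tool_pos: [617.8, 24.5, 141.3]
tcp_rot: [-180.0, 0.0, 175.7]
ft_force: [-0.8, 0.2, -0.1]
finger_gap: 66.9
grip_force: 0.0
```

Call:
{"method": "servo_tool", "body": {
  "plan": [
    [[0, 0, 0.03, 0, 0.067], [0, 0, 0.045, 0, 0.067], [0, 0, 0.045, 0, 0.067], [0, 0, 0.045, 0, 0.067], [0, 0, 0, 0, 0.067]]
  ]
}}

```text
time: 14.1
tool_pos: [620.7, 24.5, 315.6]
tcp_rot: [180.0, 0.8, 175.7]
ft_force: [1.1, -0.9, 0.1]
finger_gap: 66.9
grip_force: 0.0
```

Run:
```python
from h import *
import pickle
s=optics.snapshot("wrist");f=s["frame"];cv2.imwrite("pics/w5.png",f)
q=sense();print(q["tool_pos"],q["tcp_rot"],q["time"])
pickle.dump(s,open("w5.pkl","wb"))
# predicted front-edge pixels + search of the rim's front (outer) edge: bright green columns
for yr in (166.4+15,166.4,166.4-15):pass
g=f.astype(int);m=(g[...,1]>130)&(g[...,1]-g[...,2]>60)&(g[...,1]-g[...,0]>60)
for k in range(40,640,12):
    rr=np.where(m[:,k])[0]
    if len(rr):print(k,rr[0],end=" | ")
```

```text
[619.73832041  24.46187502 311.64953388] [179.98506711   0.51480084 175.66444346] 14.15
292 119 | 304 119 | 316 119 | 328 119 | 340 119 | 376 119 | 388 119 | 400 119 | 412 119 | 424 119 | 436 120 | 448 120 | 460 120 | 472 119 | 484 120 | 496 120 | 508 120 | 520 120 | 532 120 | 544 126 |
```

Call:
{"method": "servo_tool", "body": {
  "plan": [
    [[-0.004, -0.018, 0, -8.58, 0.0854], [-0.004, -0.018, 0, -8.58, 0.0854], [-0.004, -0.0162, 0, -8.58, 0.0854], [0, 0, 0, -8.58, 0.0854], [0, 0, 0, -8.58, 0.0854], [0, 0, -0.01, -8.58, 0.0854], [0, 0, -0.01, -8.58, 0.0854], [0, 0, -0.02, -8.58, 0.0854], [0, 0, -0.02, -8.58, 0.0854], [0, 0, -0.01, -8.58, 0.0854]]
  ]
}}

```text
time: 15.15
tool_pos: [604.1, -27.5, 232.3]
tcp_rot: [-179.7, -0.0, 89.5]
ft_force: [-0.3, 0.6, 0.0]
finger_gap: 85.4
grip_force: 0.0
```

Call:
{"method": "servo_tool", "body": {
  "plan": [
    [[0, 0, 0, -4.3, 0.0854], [0, 0, 0, 0, 0.0854], [0, 0, 0, 0, 0.0854]]
  ]
}}

```text
time: 15.45
tool_pos: [605.5, -27.6, 235.5]
tcp_rot: [-179.9, -0.0, 85.7]
ft_force: [-0.8, 0.4, -0.5]
finger_gap: 85.3
grip_force: 0.0
```

Call:
{"method": "servo_tool", "body": {
  "plan": [
    [[0, 0, -0.04, 0, 0.0854], [0, 0, -0.035, 0, 0.0854], [0, 0, -0.02, 0, 0.0854], [0, 0, -0.008, 0, 0.0854], [0, 0, 0, 0, 0.0854]]
  ]
}}

```text
time: 15.95
tool_pos: [605.1, -27.5, 132.2]
tcp_rot: [-179.9, -0.0, 85.6]
ft_force: [-0.2, -0.8, 0.2]
finger_gap: 86.1
grip_force: 0.0
```

Call:
{"method": "servo_tool", "body": {
  "plan": [
    [[0.0004, 0.005, 0, 0, 0.0854], [0.0004, 0.005, 0, 0, 0.0854], [0.0004, 0.005, 0, 0, 0.0854], [0.0004, 0.005, 0, 0, 0.0854], [0.0004, 0.005, 0, 0, 0.0854], [0.0002, 0.003, 0, 0, 0.0854], [0.0001, 0.001, 0, 0, 0.0854]]
  ]
}}

```text
time: 16.65
tool_pos: [609.3, 1.2, 135.2]
tcp_rot: [179.8, 0.1, 85.6]
ft_force: [-0.1, -7.2, 5.9]
finger_gap: 85.3
grip_force: 2.9
```

Call:
{"method": "servo_tool", "body": {
  "plan": [
    [[0.0002, 0.002, 0, 0, 0.0854], [0.0001, 0.001, 0, 0, 0.0854]]
  ]
}}

```text
time: 16.85
tool_pos: [609.5, 3.9, 135.2]
tcp_rot: [179.8, 0.1, 85.6]
ft_force: [-1.5, -5.5, 5.7]
finger_gap: 85.7
grip_force: 2.9
```

Call:
{"method": "servo_tool", "body": {
  "plan": [
    [[0.0001, 0.001, 0, 0, 0.0854], [0.0001, 0.001, 0, 0, 0.0854]]
  ]
}}

```text
time: 17.05
tool_pos: [609.8, 5.8, 135.2]
tcp_rot: [179.8, 0.1, 85.6]
ft_force: [-1.0, -5.2, 6.1]
finger_gap: 85.6
grip_force: 2.9
```

Run:
```python
from h import *
import pickle
w=optics.snapshot("wrist");sd=optics.snapshot("side");t=optics.snapshot("top")
pickle.dump((w,sd,t),open("w6.pkl","wb"))
q=sense();print(q["tool_pos"],q["tcp_rot"],q["ft_force"],q["wrist_torque"],q["grip_force"],q["time"])
a=cv2.resize(w["frame"][0:400,120:520],(400,400));b=cv2.resize(sd["frame"][160:320,250:410],(400,400),interpolation=cv2.INTER_CUBIC)
cv2.imwrite("pics/all.png",np.hstack([a,b]))
```

```text
[609.75734347   5.97270936 135.19232872] [1.79810594e+02 5.69890628e-02 8.55640905e+01] [-0.37752061 -5.23172008  5.76542282] [-0.64540312 -0.07686324 -0.04411052] 2.4568277101343483 17.2
```

View pics/all.png

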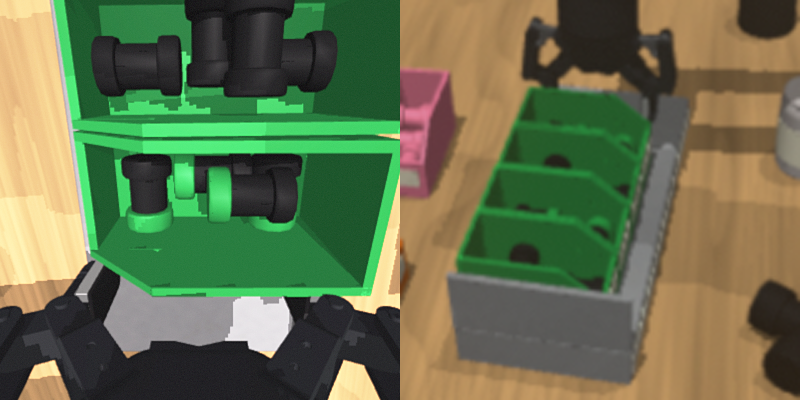

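The four bins stand in a row in the side view. In the wrist view, a narrow wedge seems to open at the rear (right) between stray and bin4, and the front finger is at bin4's front corner. I'll measure the rims by column.

Run:
```python
from h import *
import pickle
w,sd,t=pickle.load(open("w6.pkl","rb"))
g=w["frame"].astype(int);T=w["cam_to_world"];K=np.array([[w["fx"],0,w["cx"]],[0,w["fy"],w["cy"]],[0,0,1]])
def back(u,v,z):
    n=cv2.undistortPoints(np.array([[[u,v]]],float),K,np.array(w["dist_coeffs"]))[0,0]
    d=T[:3,:3]@[n[0],n[1],1];k=(z-T[2,3])/d[2];return (T[:3,3]+k*d)[:2]
a=np.radians(-4.4);R=np.array([[np.cos(a),-np.sin(a)],[np.sin(a),np.cos(a)]])
for u in (290,330,370,410,450,480):
    col=g[:,u,1]; br=np.r_[0,(col>170).astype(int),0] ; d=np.diff(br)
    runs=[(p,q) for p,q in zip(np.where(d==1)[0],np.where(d==-1)[0]) if 100<p<310]
    print(u,runs,[np.round(R.T@(back(u,v-.5,115)-[627.7,166.4]),1).tolist() for p,q in runs for v in(p,q)])
print(list(g[118:160,470,1]))
```

```text
290 [(np.int64(111), np.int64(114)), (np.int64(123), np.int64(137)), (np.int64(141), np.int64(154)), (np.int64(176), np.int64(202)), (np.int64(288), np.int64(295))] [[-15.0, -80.5], [-15.0, -81.4], [-15.1, -84.1], [-15.2, -88.5], [-15.3, -89.8], [-15.4, -94.0], [-15.7, -101.5], [-16.0, -110.8], [-17.2, -146.4], [-17.3, -149.6]]
330 [(np.int64(123), np.int64(136)), (np.int64(141), np.int64(154)), (np.int64(171), np.int64(181)), (np.int64(182), np.int64(215)), (np.int64(288), np.int64(297))] [[-2.4, -84.2], [-2.3, -88.2], [-2.3, -89.8], [-2.3, -94.0], [-2.2, -99.8], [-2.2, -103.2], [-2.1, -103.6], [-2.0, -115.7], [-1.6, -146.4], [-1.6, -150.6]]
370 [(np.int64(122), np.int64(136)), (np.int64(140), np.int64(153)), (np.int64(288), np.int64(349))] [[10.3, -83.9], [10.6, -88.2], [10.6, -89.5], [10.9, -93.7], [14.0, -146.5], [15.8, -177.3]]
410 [(np.int64(105), np.int64(113)), (np.int64(122), np.int64(135)), (np.int64(141), np.int64(153)), (np.int64(222), np.int64(228)), (np.int64(288), np.int64(297))] [[22.5, -78.8], [22.7, -81.1], [23.0, -83.9], [23.4, -87.9], [23.6, -89.8], [24.0, -93.7],
[... 373 characters left out ...]
], [46.0, -87.6], [46.4, -89.9], [47.1, -93.8], [56.9, -146.6], [58.9, -157.6]]
[np.int64(128), np.int64(125), np.int64(122), np.int64(163), np.int64(219), np.int64(219), np.int64(216), np.int64(215), np.int64(214), np.int64(214), np.int64(214), np.int64(213), np.int64(216), np.int64(216), np.int64(215), np.int64(217), np.int64(191), np.int64(101), np.int64(93), np.int64(96), np.int64(97), np.int64(98), np.int64(152), np.int64(222), np.int64(219), np.int64(215), np.int64(215), np.int64(213), np.int64(215), np.int64(217), np.int64(215), np.int64(215), np.int64(214), np.int64(217), np.int64(201), np.int64(136), np.int64(83), np.int64(84), np.int64(86), np.int64(86), np.int64(85), np.int64(86)]
```

Call:
{"method": "servo_tool", "body": {
  "plan": [
    [[-0.0008, -0.01, 0, 0, 0.0854], [0, 0, 0, 0, 0.0854]]
  ]
}}

```text
time: 17.4
tool_pos: [607.7, -4.3, 133.5]
tcp_rot: [180.0, 0.0, 85.6]
ft_force: [-0.0, -0.8, -0.7]
finger_gap: 85.2
grip_force: 0.0
```

Call:
{"method": "servo_tool", "body": {
  "plan": [
    [[0.005, 0, 0.005, 0, 0.062], [0, 0, 0, 0, 0.062], [0, 0, 0, 0, 0.062], [0.0004, 0.005, 0, 0.2, 0.062], [0.0003, 0.004, 0, 0.1, 0.062]]
  ]
}}

```text
time: 17.9
tool_pos: [613.3, 5.2, 138.1]
tcp_rot: [-180.0, 0.1, 85.9]
ft_force: [-4.4, -21.6, -1.0]
finger_gap: 62.1
grip_force: 0.0
```

Call:
{"method": "servo_tool", "body": {
  "plan": [
    [[0.0001, 0.001, 0, 0, 0.062], [0.0001, 0.001, 0, 0, 0.062]]
  ]
}}

```text
time: 18.1
tool_pos: [613.1, 5.4, 138.0]
tcp_rot: [-179.9, 0.2, 85.8]
ft_force: [-2.6, -15.8, 0.9]
finger_gap: 61.9
grip_force: 0.0
```

Call:
{"method": "servo_tool", "body": {
  "plan": [
    [[0.0001, 0.001, 0, 0, 0.062], [0.0001, 0.001, 0, 0, 0.062]]
  ]
}}

```text
time: 18.3
tool_pos: [613.1, 5.7, 137.8]
tcp_rot: [-179.9, 0.3, 85.7]
ft_force: [-3.7, -23.9, 0.2]
finger_gap: 62.2
grip_force: 0.0
```

```bash
cat > gap.py <<'E'
from h import *
import sys
w=optics.snapshot("wrist");cv2.imwrite(sys.argv[1],w["frame"])
g=w["frame"].astype(int);T=w["cam_to_world"];K=np.array([[w["fx"],0,w["cx"]],[0,w["fy"],w["cy"]],[0,0,1]])
def back(u,v,z):
    n=cv2.undistortPoints(np.array([[[u,v]]],float),K,np.array(w["dist_coeffs"]))[0,0]
    d=T[:3,:3]@[n[0],n[1],1];k=(z-T[2,3])/d[2];return (T[:3,3]+k*d)[:2]
a=np.radians(-4.4);R=np.array([[np.cos(a),-np.sin(a)],[np.sin(a),np.cos(a)]])
for u in map(int,sys.argv[2:]):
    br=np.r_[0,(g[:,u,1]>160).astype(int),0]; d=np.diff(br)
    runs=[(int(p),int(q)) for p,q in zip(np.where(d==1)[0],np.where(d==-1)[0]) if p<310 and q-p>2]
    print(u,[(p,q,*np.round([(R.T@(back(u,v-.5,115)-[627.7,166.4]))[1] for v in(p,q)],1).tolist()) for p,q in runs])
q=sense();print(q["tool_pos"],q["tcp_rot"],q["ft_force"],q["time"])
E
python3 gap.py pics/g1.png 290 330 370 410 450 480
```

```text
290 [(109, 114, -79.9, -81.5), (122, 148, -84.0, -92.4), (159, 191, -96.1, -107.5), (193, 213, -108.3, -115.9), (281, 291, -145.0, -149.7)]
330 [(88, 94, -73.7, -75.4), (122, 148, -84.0, -92.4), (166, 213, -98.5, -115.9), (281, 291, -144.9, -149.7)]
370 [(122, 147, -83.9, -92.0), (281, 349, -144.9, -180.0)]
410 [(104, 113, -78.3, -81.1), (121, 147, -83.6, -92.0), (280, 289, -144.4, -148.6)]
450 [(121, 146, -83.5, -91.6), (280, 299, -144.3, -153.4)]
480 [(121, 146, -83.5, -91.6), (248, 297, -130.0, -152.4)]
[613.1051661    5.71390575 137.74672182] [-179.90485999    0.34301306   85.72868126] [ -3.5832374  -19.09315907  -0.03205343] 18.35
```

Call:
{"method": "servo_tool", "body": {
  "plan": [
    [[-0.0012, -0.015, 0, 0, 0.062], [0, 0, 0.045, 0, 0.062], [0, 0, 0.05, 0, 0.062], [0, 0, 0.05, 0, 0.062], [0, 0, 0.04, 0, 0.062], [0, 0, 0, 0, 0.062], [0, 0, 0, 0, 0.062]]
  ]
}}

```text
time: 19.05
tool_pos: [613.2, -5.4, 325.0]
tcp_rot: [179.8, -0.0, 85.9]
ft_force: [-0.4, 0.4, -0.9]
finger_gap: 61.8
grip_force: 0.0
```

```bash
python3 gap.py pics/g2.png 270 300 330 360 | cut -c1-900
python3 - <<'E'
import cv2,numpy as np
g=cv2.imread("pics/g2.png").astype(int)
m=(g[...,1]>80)&(g[...,1]-g[...,2]>40)&(g[...,1]-g[...,0]>25)
for v in range(20,330,10):
    c=np.where(m[v,200:460])[0]+200
    if len(c):print(v,c[0],c[-1],end=" | ")
E
```

```text
270 [(2, 13, -7.1, -15.3), (160, 220, -144.7, -211.1)]
300 [(15, 23, -16.7, -22.7), (25, 35, -24.3, -32.1), (95, 106, -82.3, -92.2), (170, 218, -155.0, -208.6)]
330 [(24, 35, -23.4, -31.9), (97, 101, -83.9, -87.5), (102, 106, -88.4, -92.1), (145, 148, -129.2, -132.2), (169, 209, -153.8, -198.0), (236, 343, -230.3, -383.9)]
360 [(20, 35, -20.2, -31.8), (94, 106, -81.1, -91.9), (125, 140, -109.6, -124.1), (169, 340, -153.7, -378.9)]
[612.47101064  -5.40419391 322.8079965 ] [-1.79979655e+02 -1.58844228e-02  8.58924116e+01] [ 0.62100054  0.2807392  -0.75513786] 19.1
20 260 390 | 30 261 388 | 40 261 387 | 50 261 387 | 60 262 386 | 70 262 385 | 80 263 385 | 90 263 384 | 100 264 383 | 110 265 383 | 120 265 382 | 130 266 381 | 140 266 381 | 150 267 380 | 160 279 379 |
```

Call:
{"method": "servo_tool", "body": {
  "plan": [
    [[0, -0.045, 0, 0, 0.062], [0, -0.045, 0, 0, 0.062], [0, -0.045, 0, 0, 0.062], [0, -0.045, 0, 0, 0.062], [0, -0.045, 0, 0, 0.062], [0, -0.045, 0, 0, 0.062], [0, -0.045, 0, 0, 0.062], [0, -0.045, 0, 0, 0.062], [0, 0, 0, 0, 0.062], [0, 0, 0, 0, 0.062]]
  ]
}}

```text
time: 20.1
tool_pos: [611.6, -366.3, 319.7]
tcp_rot: [-179.8, -0.2, 85.8]
ft_force: [-0.6, 0.5, -0.3]
finger_gap: 62.0
grip_force: 0.0
```

Run:
```python
from h import *
for n,(r0,r1,c0,c1) in {"top":(158,205,218,248),"side":(245,290,272,340)}.items():
    f=optics.snapshot(n)["frame"];cv2.imwrite(f"pics/{n}f.png",f)
    a=cv2.imread(f"pics/{n}0.png")
    G=lambda i:np.float32(i[r0:r1,c0:c1,1])
    print(n,cv2.phaseCorrelate(G(a),G(f),cv2.createHanningWindow((c1-c0,r1-r0),cv2.CV_32F)),np.abs(G(a)-G(f)).mean())
    if n=="top":
        g=f.astype(int);m=(g[...,1]>85)&(g[...,1]-g[...,2]>35)&(g[...,1]-g[...,0]>25)
        for k in range(218,335,3):
            rr=np.where(m[150:240,k])[0]+150
            if len(rr):print(k,rr[0],rr[-1],end=" | ")
```

```text
top ((-0.06827327023948548, 0.10096785866337399), 0.9414863732126024) 3.325532
221 177 207 | 224 162 207 | 227 162 207 | 230 162 207 | 233 163 208 | 236 163 208 | 239 163 208 | 242 164 209 | 245 164 209 | 248 164 209 | 251 165 209 | 254 165 210 | 257 165 210 | 260 165 210 | 263 166 211 | 266 166 211 | 269 167 211 | 272 167 212 | 275 167 212 | 278 167 212 | 281 168 213 | 284 168 213 | 287 168 213 | 290 169 214 | 293 169 214 | 296 169 214 | 299 169 214 | 302 170 215 | 305 170 215 | 308 170 211 | 311 170 179 | side ((0.017843108207443947, 0.5180821319247322), 0.9485356996088852) 1.1562091
```

```bash
python3 -c "
from bench import r
print(r.hand_in())"
```

```text
the job is handed in; nothing more can be done
None
```

The job is handed in at about 20 s: the stray and counter bins are butted onto the two end bins in one row of four. The final camera measurements showed no gaps, fronts and backs in line to within about 1 mm, and the end bins essentially unmoved.

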